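# Turn the toppled tea tins lid up

### The arm

A 6-joint arm with a two-finger parallel gripper is mounted at the origin on the work surface; the furniture and walls round the work are solid. World frame = base frame: x ahead of the robot, y to its left, z up, the work surface at z = 0. Lengths are in m, angles in rad, forces in N, time in s.
With the tool pointing down it reaches from about 0.35 to 0.975 m from the base axis. Payload 7.1 kg.
Tool frame: the origin (TCP) lies at the very end of the fingers, on their centre line; the grasp point (between the pads) lies 19 mm behind it; z points along the fingers, y is the direction in which the jaws open and shut (so a half turn about z gives the same grasp; the last joint's range is limited). The gripper opens to 88 mm and grips with 3 to 60 N. Pads are 20 mm wide; open, the fingers measure 115 mm over their backs; the gripper's body (75 mm by 178 mm) begins 61 mm behind the grasp point.
Start: joints at [1.121, 0.423, 1.63, -0, 1.089, -0.019], TCP at [0.261, 0.568, 0.223] pointing down, gripper open.
Joint ranges: [-3, 3], [-0.9, 2.11], [0.09, 2.58], [-1.31, 4.45], [0.11, 2.69], [-2.54, 2.54]. Speed limits (rad/s): [2.39, 2.39, 3.01, 3.14, 3.14, 3.14].

### API

Orientations are given as a unit quaternion [x, y, z, w].
In Python, from cell import r gives the robot as it stands.
- The arm moves only by the shell command python3 -m handwheel 'ROWS'. ROWS is JSON, a list of rows, each a list of 7 numbers: the finger opening in m, from 0 to 0.0878, then the shift along the world's x, y, z in m, then the turn, a rotation vector about the world's x, y, z in rad. A call has exactly 10 rows; each row shifts and turns the commanded pose from where the row before left it; what a row does not reach is not made up. A row lasts 1/10 s, in which the tool goes at most 50 mm and 8.59 degrees, less where a joint would pass 70% of its speed; a pose out of reach is approached as far as the arm can. A call with a gripper value outside its range is refused whole. The fingers move at their own pace and stop on an object; the grip force is fixed at half the most. Time passes only in rows, so rows that do not move let the fingers close, or fill a call up. It gives the time, the measured TCP pose, the force and the opening at its end, in the units of the state.
- r.get_obs(): the state, without advancing time (a new reading comes with each control period).
- r.read_camera(name): name is "side" or "top"; returns the picture (480x640x3 uint8, red, green, blue); there is no depth.
- r.calibration(name): a dict with "mtx" (3x3 intrinsics, pixels), "origin" and "rotation" of the camera in the world. Camera axes: x right, y up, looking along -z (the intrinsics and any distortion apply to the point x, -y, -z); pixel columns grow to the right and rows downward; lengths in m; the calibration is good to about 2 mm. A picture is of the moment at which its call begins. calibration takes no time and is no camera call.
- r.job_done(): hands the job in, once; it reports no verdict.
The state is a dict: "time": time; "qpos": joint angles; "qd": joint speeds; "joint_efforts": joint torques, N m; "eef_pos": TCP position; "orientation": TCP orientation; "contact_force": force on the tool from outside, world axes, zero at the start; "moment": the same for the moment, N m; "width": finger opening in m.
Only numpy, scipy, OpenCV 4.12 (cv2) and the standard library are available. Lean on these libraries where they do the work, as an engineer would, in place of code of your own. Each camera call takes 0.05 s, during which the arm holds its last target. There are 200 camera calls.

### The job

Two square tea tins on the kitchen table ended up the wrong way: one stands on its lid, the other lies on its side. Tip them over their edges on the table, a quarter turn at a time and without picking them up, until both stand on their bases with the wooden lid on top; keep them apart from one another and do not shift the mug, salt shaker, cream pot, tape roll, matchbox or bulldog clip.

Things in the scene. Friction and masses are not known exactly. Their poses are not given: they have to be found in the camera images.
- tin_a: Matt white enamelled tea tin, a block 80 x 80 x 84 mm, about 0.3 kg. Origin at its centre; +z (the 84 mm axis) points out of the lid, a fixed 14 mm light wood plate with a turned ring; x, y point out of the white sides; base bare steel. Starts standing on its lid (z straight down): two quarter turns the same way. Grippy: pushed near its top it pivots on its lower far edge; past balance it falls on over.
- tin_b: A second tin just like tin_a (origin at the centre, +z out of the lid). It starts lying on a white side, lid facing sideways (own z horizontal), so one quarter turn away from the side that the lid faces stands it up. The tins swap places (left or right) between starts. Other clutter (fruit bowl, folder) lies within x < 0.32 m.
- mug: Two-tone ceramic mug, 78 x 116 mm with its handle, 101 mm high, origin on its underside midway along the 116 mm (y); the handle spans y = -58 to -20 mm, the round cup is centred at y = +19 mm. Loose, leave it alone.
- salt_shaker: Glass salt shaker, 44 mm in diameter, 90 mm high, origin at the centre of its underside. Loose, leave it alone.
- cream_pot: Small round pot, 58 mm in diameter, 50 mm high, origin at the centre of its underside. Loose, leave it alone.
- tape_roll: Roll of tape lying flat, 96 mm in diameter, 48 mm high, origin at the centre of its underside. Loose, leave it alone.
- matchbox: Matchbox lying flat, 36 x 53 x 14 mm (x, y, z), origin at the centre of its underside. Loose, leave it alone.
- bulldog_clip: Steel bulldog clip lying flat, 42 x 48 x 20 mm (x, y, z), origin at the centre of its underside. Loose, leave it alone.
- canister: White canister with wooden lid and knob, 102 mm in diameter, 140 mm high, origin at the centre of its underside. Fixed at the back left of the table.
- stapler: Stapler, 36 x 145 x 47 mm (long along its y), origin at the centre of its underside. Fixed at the back of the table, whose far edge is at x = 0.73, side edges at y = 0.43 and -0.37.

How it is judged:
By the outcome, as a careful person would: the job done as asked, in the order asked, and still so for the second after the job is handed in, with the robot touching nothing.
It also fails if it takes over 51 s, if anything falls off the work surface, if the arm or the gripper's body presses on something with over 40 N, if the wrist force passes 120 N, or if a joint passes its speed limit or range.

## Working session

There is one attempt and no reset: what is moved stays moved. The work goes in short steps, Python scripts to look and compute and a shell command to move; the robot and the scene stay as the last step left them, time stands still between calls to the robot, and variables do not carry over. Pictures are saved under pics/ and viewed, about 8 in all and at most 12, crops included, and the job is handed in when it is done.

```bash
ls; mkdir -p pics; python3 - <<'E'
from cell import r
import cv2,numpy as np
for n in("top","side"):
    cv2.imwrite(f"pics/{n}0.png",r.read_camera(n)[:,:,::-1])
    c=r.calibration(n); print(n,{k:np.round(v,4).tolist() if not isinstance(v,str) else v for k,v in c.items()})
o=r.get_obs();print(o)
E
```

```text
pics
top {'mtx': [[462.4017, 0.0, 317.8736], [0.0, 462.4017, 245.3409], [0.0, 0.0, 1.0]], 'origin': [0.4604, 0.0227, 1.0518], 'rotation': [-0.0332, 0.0141, 0.7168, -0.6964]}
side {'mtx': [[505.4487, 0.0, 313.693], [0.0, 505.4487, 249.5188], [0.0, 0.0, 1.0]], 'origin': [0.5722, 0.823, 0.7274], 'rotation': [0.0031, 0.4209, 0.907, 0.0164]}
{'time': 0.1, 'qpos': array([ 1.12099793e+00,  4.23767508e-01,  1.63061327e+00, -1.21685805e-05,
        1.08859130e+00, -1.90134966e-02]), 'qd': array([ 0.00031303, -0.00312702, -0.00175146,  0.00120007,  0.00291763,
       -0.00293455]), 'joint_efforts': array([-5.76994389e-04, -5.45616245e+01, -2.74324787e+01,  6.44065370e-02,
        1.89394358e-02, -1.84132483e-05]), 'eef_pos': array([0.26075822, 0.56745076, 0.22197762]), 'orientation': array([ 2.13728017e-01,  9.76892962e-01, -6.72105080e-04, -1.54955709e-04]), 'contact_force': array([ 0.0696246 , -0.29935358, -0.45520277]), 'moment': array([-0.00246833,  0.04940363, -0.00519262]), 'width': 0.08771264091550422}
```

View pics/top0.png

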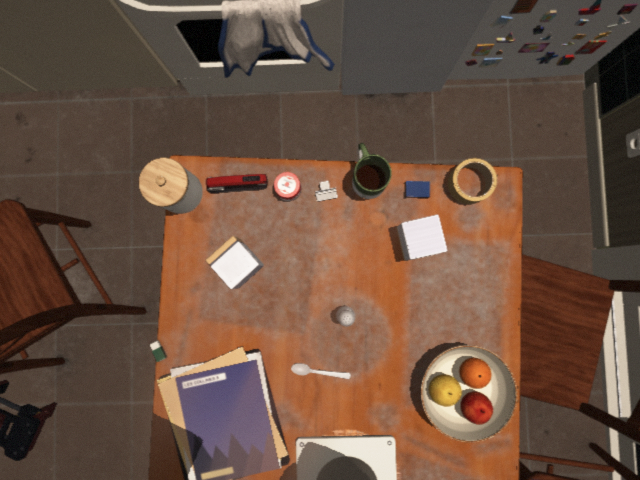

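View pics/side0.png

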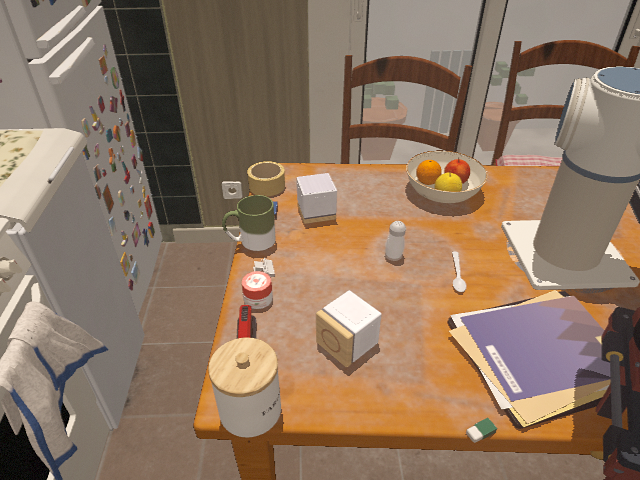

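```bash
cat > h.py <<'E'
from cell import r
import cv2,numpy as np
from scipy.spatial.transform import Rotation as R
def ray(n,u,v,z):
    c=r.calibration(n);K=np.array(c["mtx"]);d=np.linalg.solve(K,[u,v,1])*[1,-1,-1]
    d=R.from_quat(c["rotation"]).apply(d);o=np.array(c["origin"])
    return np.round(o+d*(z-o[2])/d[2],4)
def proj(n,p):
    c=r.calibration(n);q=R.from_quat(c["rotation"]).inv().apply(np.array(p)-c["origin"])*[1,-1,-1]
    q=np.array(c["mtx"])@q;return np.round(q[:2]/q[2],1)
def crop(im,x,y,s=4,w=100,h=75): return cv2.resize(im[y:y+h,x:x+w],None,fx=s,fy=s,interpolation=cv2.INTER_CUBIC)
E
python3 - <<'E'
from h import *
t=cv2.imread("pics/top0.png");s=cv2.imread("pics/side0.png")
cv2.imwrite("pics/c0.png",np.vstack([np.hstack([crop(t,185,225),crop(t,372,200)]),np.hstack([crop(s,300,290),crop(s,270,160)])]))
for n,u,v,z in [("mug",370,176,.1),("salt",345,316,.09),("cream",287,185,.05),("tape",474,180,.048),("match",417,190,.014),("clip",326,191,.01),("bowl",468,393,.05),("canister",163,182,.14),("folder",270,352,.0),("tin_b top",233,263,.08),("tin_a top",422,238,.084),("edge R",520,240,0),("edge far",400,163,0)]:
    print(n,ray("top",u,v,z)[:2])
E
```

```text
mug [ 0.6657 -0.0649]
salt [ 0.3777 -0.0041]
cream [0.6627 0.1128]
tape [ 0.6605 -0.295 ]
match [ 0.6487 -0.1773]
clip [0.654  0.0279]
bowl [ 0.2067 -0.259 ]
canister [0.659  0.3548]
folder [0.2938 0.1646]
tin_b top [0.4939 0.2283]
tin_a top [ 0.5346 -0.1699]
edge R [ 0.5298 -0.406 ]
edge far [ 0.7152 -0.1438]
```

View pics/c0.png

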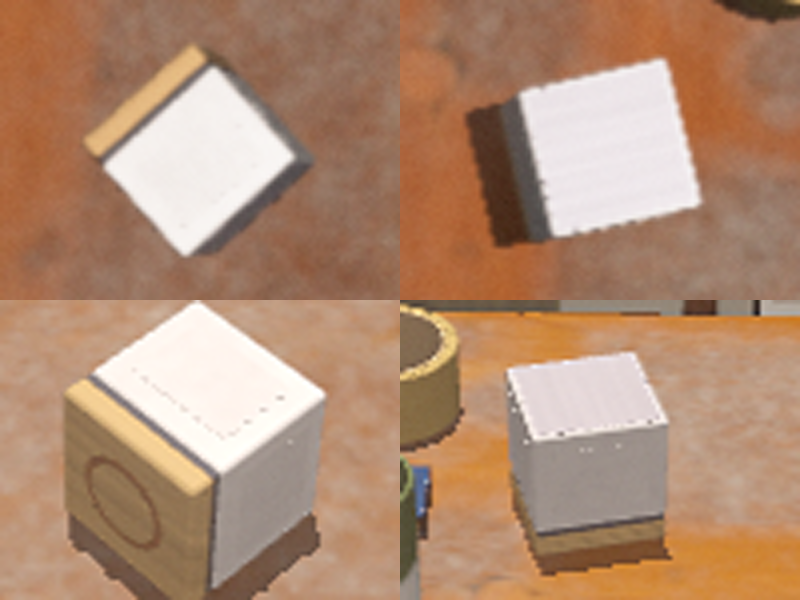

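```bash
python3 - <<'E'
from h import *
def f(n,ps,z):
    P=np.array([ray(n,*p,z)[:2] for p in ps]);c=P.mean(0);e=np.roll(P,-1,0)-P
    print(n,np.round(c,4),"sides",np.round(np.linalg.norm(e,axis=1),3),"ang",np.round(np.degrees(np.arctan2(e[:,1],e[:,0])),1))
print("b: (lidN, lidW, base..) white top");f("top",[(238.75,241.25),(210.75,265),(231.75,288.75),(259.25,264.25)],.08)
print("b whole");f("top",[(233.25,236.25),(206.5,261.25),(231.75,288.75),(259.25,264.25)],.08)
f("side",[(323.25,309.5),(355.5,333.25),(381.25,314.25),(348.75,290.75)],.08)
print("a");f("top",[(402,223),(438.25,215),(447,251),(409.5,259.5)],.084)
f("side",[(296.75,178),(329,173.25),(336.75,191),(302.5,195)],.084)
for u,v in [(163,240),(520,240),(522,170),(178,155),(400,163)]: print(u,v,ray("top",u,v,0))
for u,v in [(283,164),(200,430)]: print("side",ray("side",u,v,0))
E
```

```text
b: (lidN, lidW, base..) white top
top [0.49   0.2239] sides [0.077 0.067 0.077 0.066] ang [ 128.9 -139.4  -49.8   40.6]
b whole
top [0.4948 0.229 ] sides [0.077 0.079 0.077 0.082] ang [ 131.7 -138.4  -49.8   41.7]
side [0.4917 0.2264] sides [0.075 0.063 0.078 0.065] ang [ 132.5 -140.1  -49.3   42.5]
a
top [ 0.5364 -0.1745] sides [0.078 0.077 0.08  0.078] ang [ -79.2 -169.1  101.2    9.2]
side [ 0.5392 -0.173 ] sides [0.079 0.078 0.079 0.073] ang [-167.1   99.9    9.2  -80.2]
163 240 [0.5543 0.4065 0.    ]
520 240 [ 0.5298 -0.406   0.    ]
522 170 [ 0.6894 -0.4196  0.    ]
178 155 [0.752  0.3702 0.    ]
400 163 [ 0.7152 -0.1438  0.    ]
side [ 0.6238 -0.4097  0.    ]
side [0.7428 0.3942 0.    ]
```

```bash
python3 -m handwheel '[[0.05,0.015,-0.014,0,0,0,-0.1],[0.05,0.015,-0.014,0,0,0,-0.1],[0.05,0.015,-0.014,0,0,0,-0.1],[0.05,0.015,-0.014,0,0,0,-0.1],[0.05,0.015,-0.014,0,0,0,-0.1],[0.05,0.015,-0.014,0,0,0,-0.1],[0.05,0.015,-0.014,0,0,0,-0.1],[0.05,0.015,-0.014,0,0,0,-0.1],[0.05,0.015,-0.014,0,0,0,-0.1],[0.05,0.015,-0.014,0,0,0,-0.1]]'
python3 -m handwheel '[[0.05,0.015,-0.014,0,0,0,-0.1],[0.05,0.015,-0.014,0,0,0,-0.1],[0.05,0.015,-0.014,0,0,0,-0.1],[0.05,0.015,-0.014,0,0,0,-0.1],[0.05,0.015,-0.014,0,0,0,-0.1],[0.05,0.015,-0.014,0,0,0,-0.1],[0.05,0.015,-0.014,0,0,0,-0.1],[0.05,0.015,-0.014,0,0,0,-0.1],[0.05,0.015,-0.014,0,0,0,-0.1],[0.05,0,-0.004,0,0,0,-0.09]]'
```

```text
time: 1.1
eef_pos: [0.4113, 0.4271, 0.2223]
orientation: [0.657, 0.753, -0.0, -0.0]
contact_force: [-0.5, 0.4, -0.7]
width: 0.05
time: 2.1
eef_pos: [0.5474, 0.2965, 0.2222]
orientation: [0.937, 0.35, -0.0, 0.0]
contact_force: [0.1, 1.3, 0.2]
width: 0.0502
```

```bash
python3 -m handwheel '[[0.05,0.005,-0.007,0,0,0,0],[0.05,0.005,-0.006,-0.01,0,0,0],[0.05,0,0,-0.025,0,0,0],[0.05,0,0,-0.025,0,0,0],[0.05,0,0,-0.025,0,0,0],[0.05,0,0,-0.025,0,0,0],[0.05,0,0,-0.025,0,0,0],[0.05,0,0,-0.019,0,0,0],[0.05,0,0,0,0,0,0],[0.05,0,0,0,0,0,0]]'
python3 - <<'E'
from h import *
t=r.read_camera("top")[:,:,::-1];s=r.read_camera("side")[:,:,::-1]
cv2.imwrite("pics/p1.png",np.hstack([crop(t,160,190,4,100,140),crop(s,270,230,4,100,140)]))
E
```

```text
time: 3.1
eef_pos: [0.5557, 0.2848, 0.0682]
orientation: [0.936, 0.353, -0.001, 0.0]
contact_force: [0.8, 0.8, -0.3]
width: 0.0501
```

View pics/p1.png

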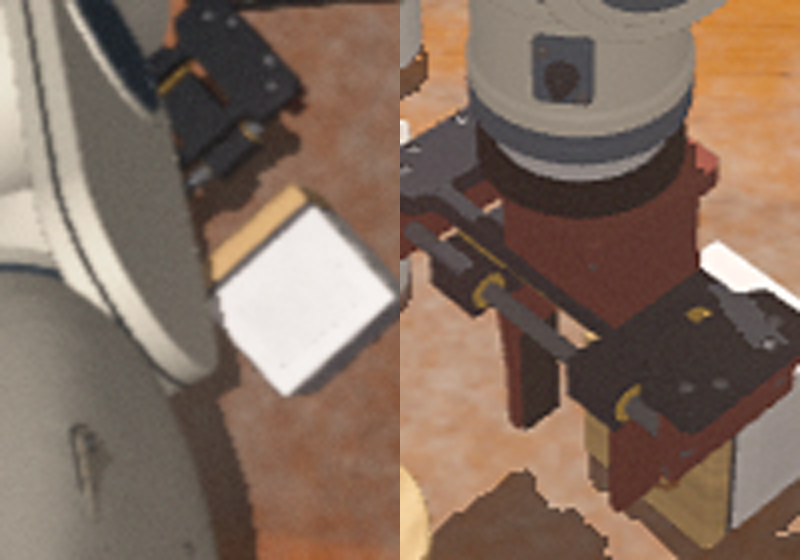

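The picture shows both fingers behind the lid face, with the tin untouched: its top-view corners are near full-frame (236,240), (213,266) and (258,264). Next I push it away from the lid.

```bash
python3 -m handwheel '[[0.05,-0.0045,-0.004,0,0,0,0],[0.05,-0.0045,-0.004,0,0,0,0],[0.05,-0.0045,-0.004,0,0,0,0],[0.05,-0.0045,-0.004,0,0,0,0],[0.05,-0.0045,-0.004,0.002,0,0,0],[0.05,-0.0045,-0.004,0.003,0,0,0],[0.05,-0.0045,-0.004,0.003,0,0,0],[0.05,-0.0045,-0.004,0.003,0,0,0],[0.05,-0.0045,-0.004,0.003,0,0,0],[0.05,-0.0045,-0.004,0.003,0,0,0]]'
python3 - <<'E'
from h import *
print(r.get_obs()["moment"])
s=r.read_camera("side")[:,:,::-1];t=r.read_camera("top")[:,:,::-1]
cv2.imwrite("pics/p2.png",np.hstack([crop(t,170,200,4,100,140),crop(s,290,230,4,100,140)]))
E
```

```text
time: 4.2
eef_pos: [0.5129, 0.246, 0.0874]
orientation: [0.936, 0.353, 0.003, -0.0]
contact_force: [6.1, 5.8, 9.2]
width: 0.0499
[ 1.08167434 -0.7025129  -0.10829564]
```

View pics/p2.png

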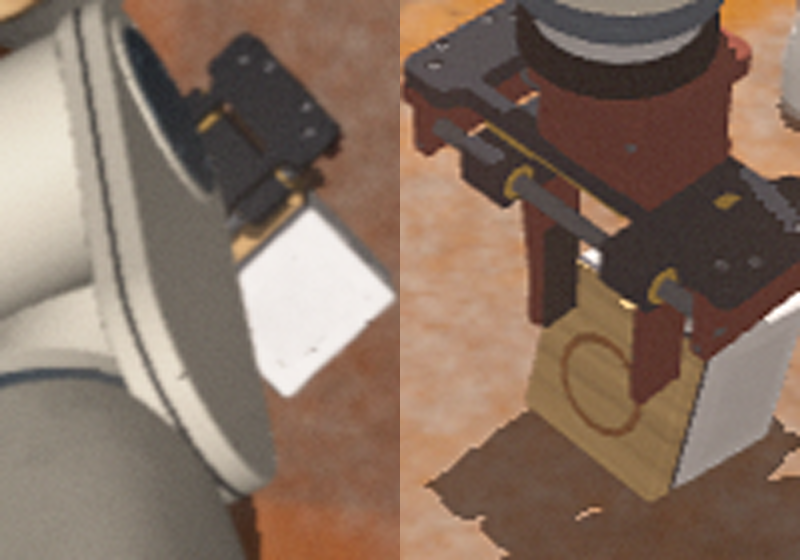

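It is tipping cleanly, at about 20°, with the pivot edge not sliding. I'll keep following the arc with more rise.

```bash
python3 -m handwheel '[[0.05,-0.004,-0.0035,0.005,0,0,0],[0.05,-0.004,-0.0035,0.005,0,0,0],[0.05,-0.004,-0.0035,0.004,0,0,0],[0.05,-0.004,-0.0035,0.003,0,0,0],[0.05,-0.004,-0.0035,0.002,0,0,0],[0.05,-0.004,-0.0035,0.001,0,0,0],[0.05,-0.004,-0.0035,0.001,0,0,0],[0.05,-0.004,-0.0035,0,0,0,0],[0.05,-0.004,-0.0035,0,0,0,0],[0.05,-0.004,-0.0035,0,0,0,0]]'
python3 - <<'E'
from h import *
s=r.read_camera("side")[:,:,::-1];t=r.read_camera("top")[:,:,::-1]
cv2.imwrite("pics/p3.png",np.hstack([crop(t,170,200,4,100,140),crop(s,290,230,4,100,140)]))
E
```

```text
time: 5.3
eef_pos: [0.4723, 0.2107, 0.1082]
orientation: [0.936, 0.352, 0.002, -0.0]
contact_force: [0.3, 2.7, 16.7]
width: 0.0499
```

View pics/p3.png

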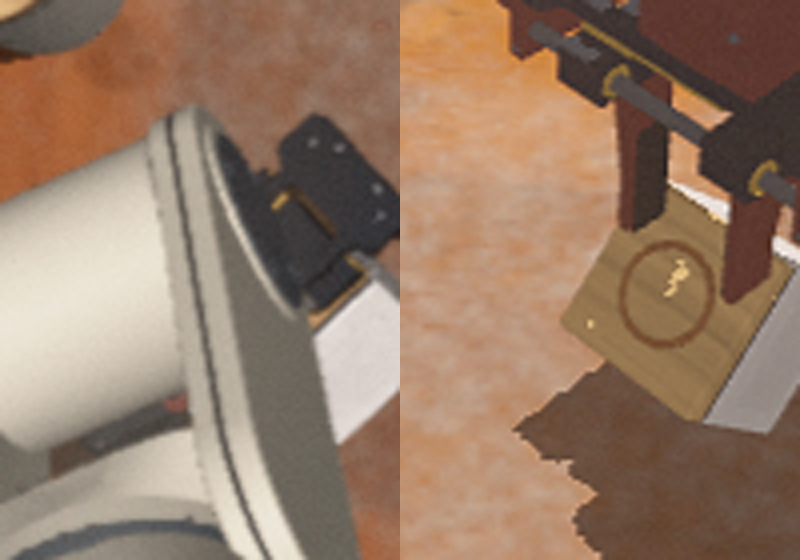

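```bash
python3 -m handwheel '[[0.05,-0.003,-0.0026,0.003,0,0,0],[0.05,-0.003,-0.0026,0.003,0,0,0],[0.05,-0.003,-0.0026,0.002,0,0,0],[0.05,-0.003,-0.0026,0.002,0,0,0],[0.05,-0.003,-0.0026,0.001,0,0,0],[0.05,-0.003,-0.0026,0,0,0,0],[0.05,-0.003,-0.0026,0,0,0,0],[0.05,0,0,0,0,0,0],[0.05,0,0,0,0,0,0],[0.05,0,0,0,0,0,0]]'
python3 - <<'E'
from h import *
s=r.read_camera("side")[:,:,::-1];t=r.read_camera("top")[:,:,::-1]
cv2.imwrite("pics/p4.png",np.hstack([crop(t,170,200,4,100,140),crop(s,290,230,4,100,140)]))
E
```

```text
time: 6.4
eef_pos: [0.4501, 0.1918, 0.1177]
orientation: [0.936, 0.353, 0.0, -0.0]
contact_force: [-0.8, 0.3, -0.3]
width: 0.05
```

View pics/p4.png

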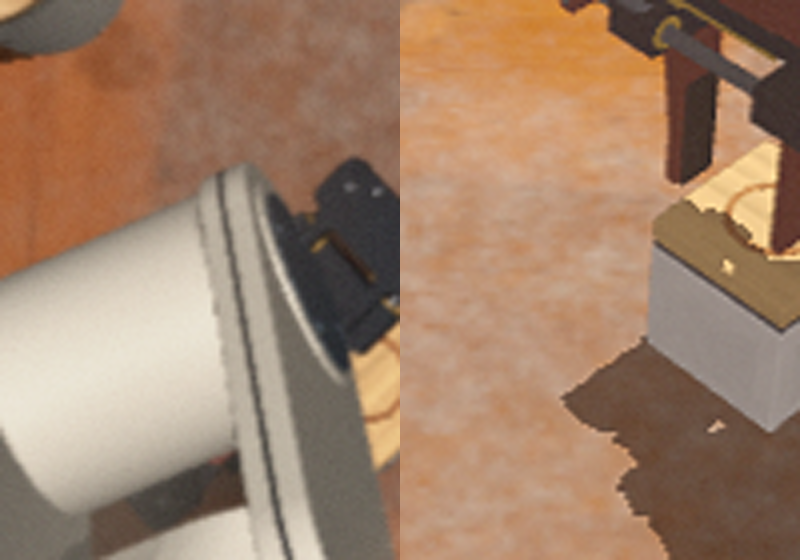

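tin_b now stands on its base with the lid ring on top (side crop, around full-frame (482,285)). The fingers are clear of it. Next is tin_a, approached from the −y side.

```bash
python3 -m handwheel '[[0.05,0,0,0.026,0,0,0],[0.05,0,0,0.026,0,0,0],[0.05,0,0,0.026,0,0,0],[0.05,0,0,0.026,0,0,0],[0.05,0.007,-0.032,0,0,0,0.074],[0.05,0.007,-0.032,0,0,0,0.074],[0.05,0.007,-0.032,0,0,0,0.074],[0.05,0.007,-0.032,0,0,0,0.074],[0.05,0.007,-0.032,0,0,0,0.074],[0.05,0.007,-0.032,0,0,0,0.074]]'
python3 -m handwheel '[[0.05,0.007,-0.032,0,0,0,0.074],[0.05,0.007,-0.032,0,0,0,0.074],[0.05,0.007,-0.032,0,0,0,0.074],[0.05,0.007,-0.032,0,0,0,0.074],[0.05,0.007,-0.032,0,0,0,0.074],[0.05,0.007,-0.032,0,0,0,0.074],[0.05,0.007,-0.032,0,0,0,0.074],[0.05,0.007,-0.029,0,0,0,0.07],[0.05,0,0,0,0,0,0],[0.05,0,0,0,0,0,0]]'
python3 -c "
from h import *
print(R.from_quat(r.get_obs()['orientation']).as_matrix().round(3))"
```

```text
time: 7.5
eef_pos: [0.4922, -0.0016, 0.2218]
orientation: [0.834, 0.551, 0.0, 0.0]
contact_force: [0.6, 0.5, -0.6]
width: 0.05
time: 8.5
eef_pos: [0.5477, -0.2535, 0.2212]
orientation: [0.641, 0.768, 0.0, -0.0]
contact_force: [-0.4, 0.4, -0.4]
width: 0.05
[[-0.179  0.984 -0.001]
 [ 0.984  0.179  0.001]
 [ 0.001 -0.001 -1.   ]]
```

```bash
python3 -m handwheel '[[0.05,0.003,0,-0.025,0,0,0],[0.05,0,0,-0.025,0,0,0],[0.05,0,0,-0.025,0,0,0],[0.05,0,0,-0.025,0,0,0],[0.05,0,0,-0.025,0,0,0],[0.05,0,0,-0.024,0,0,0],[0.05,0,0,0,0,0,0],[0.05,-0.001,0.006,0,0,0,0],[0.05,-0.001,0.006,0,0,0,0],[0.05,-0.001,0.006,0,0,0,0]]'
python3 - <<'E'
from h import *
t=r.read_camera("top")[:,:,::-1];cv2.imwrite("pics/p5.png",np.hstack([crop(t,190,150,3,130,180),crop(t,370,150,3,130,180)]))
E
```

```text
time: 9.5
eef_pos: [0.5486, -0.2348, 0.0741]
orientation: [0.64, 0.769, 0.0, 0.001]
contact_force: [-0.4, -0.0, 0.1]
width: 0.0502
```

View pics/p5.png

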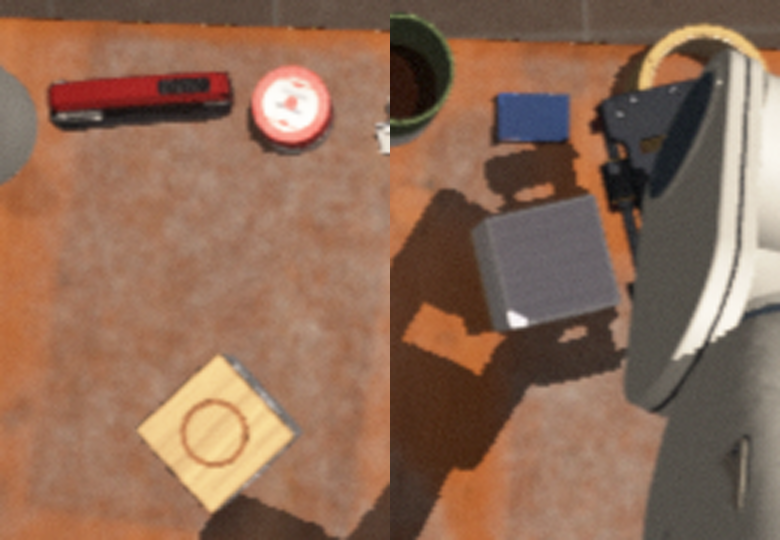

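The top view shows tin_b upright, lid ring up, at full-frame px (262,294). tin_a's top face is centred near (553,247)−(…): still in place, with the fingers just behind its −y face. Pushing tin_a along its arc.

```bash
python3 -m handwheel '[[0.05,-0.001,0.006,0,0,0,0],[0.05,-0.001,0.006,0,0,0,0],[0.05,-0.001,0.0065,0.005,0,0,0],[0.05,-0.001,0.007,0.006,0,0,0],[0.05,-0.0014,0.008,0.0055,0,0,0],[0.05,-0.0014,0.008,0.005,0,0,0],[0.05,-0.0015,0.0085,0.004,0,0,0],[0.05,-0.0016,0.009,0.0035,0,0,0],[0.05,-0.0016,0.009,0.0025,0,0,0],[0.05,-0.0016,0.009,0.002,0,0,0]]'
python3 - <<'E'
from h import *
s=r.read_camera("side")[:,:,::-1]
cv2.imwrite("pics/p6.png",crop(s,230,130,4,150,130))
E
```

```text
time: 10.55
eef_pos: [0.5347, -0.1573, 0.1069]
orientation: [0.64, 0.768, 0.0, -0.0]
contact_force: [-0.5, -1.0, 2.6]
width: 0.0499
```

View pics/p6.png

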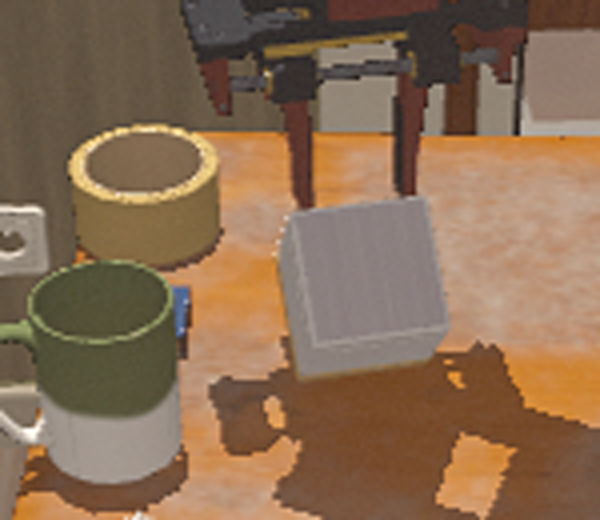

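It is tilted about 40° toward +y, with low force (3 N) and no slip. Continuing past balance.

```bash
python3 -m handwheel '[[0.05,-0.0012,0.007,0.001,0,0,0],[0.05,-0.0012,0.007,0.001,0,0,0],[0.05,-0.001,0.005,0,0,0,0],[0.05,-0.001,0.005,0,0,0,0],[0.05,0,0,0,0,0,0],[0.05,0,0,0,0,0,0],[0.05,0,0,0,0,0,0],[0.05,0,0,0,0,0,0],[0.05,0,0,0,0,0,0],[0.05,0,0,0,0,0,0]]'
python3 - <<'E'
from h import *
s=r.read_camera("side")[:,:,::-1];t=r.read_camera("top")[:,:,::-1]
cv2.imwrite("pics/p7.png",np.hstack([crop(t,330,180,4,100,130),crop(s,270,150,4,100,130)]))
E
```

```text
time: 11.6
eef_pos: [0.5305, -0.1344, 0.1082]
orientation: [0.64, 0.768, 0.0, 0.0]
contact_force: [-0.6, -0.2, 0.2]
width: 0.0504
```

View pics/p7.png

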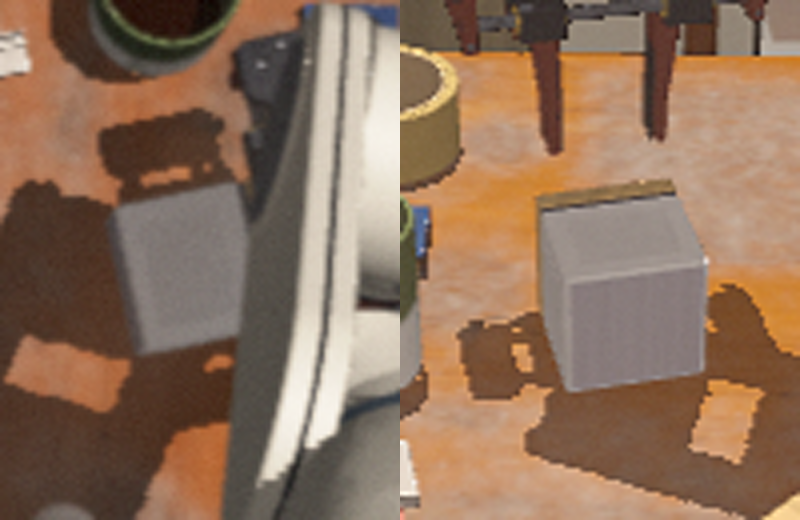

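tin_a lies on its side with the lid facing −y. The top face corners in the side view are about (312,220), (346,215), (339,195) and (305,199).

```bash
python3 - <<'E'
from h import *
P=np.array([ray("side",*p,.08)[:2] for p in [(312.5,220),(346.25,215.5),(338.75,195.5),(305,199.5)]]);print(P,P.mean(0))
e=np.roll(P,-1,0)-P;print(np.linalg.norm(e,axis=1),np.degrees(np.arctan2(e[:,1],e[:,0])))
print([ray("top",*p,.08) for p in [(357,232),(365.5,268.5)]])
E
```

```text
[[ 0.552  -0.0398]
 [ 0.4789 -0.0528]
 [ 0.4897 -0.1297]
 [ 0.5665 -0.1171]] [ 0.521775 -0.08485 ]
[0.07424695 0.07765468 0.07782673 0.0786482 ] [-169.91602522  -82.00554575    9.31708607  100.62413046]
[array([ 0.5516, -0.0352,  0.08  ]), array([ 0.4744, -0.0504,  0.08  ])]
```

```bash
python3 -m handwheel '[[0.05,0.0015,-0.009,0,0,0,0],[0.05,0.0015,-0.009,0,0,0,0],[0.05,0.0015,-0.009,0,0,0,0],[0.05,0.0015,-0.009,0,0,0,0],[0.05,0,0,-0.02,0,0,0],[0.05,0,0,-0.02,0,0,0],[0.05,0,0,0,0,0,0],[0.05,-0.001,0.007,0,0,0,0],[0.05,-0.001,0.007,0,0,0,0],[0.05,-0.001,0.007,0,0,0,0]]'
python3 -m handwheel '[[0.05,-0.001,0.006,0,0,0,0],[0.05,-0.001,0.006,0,0,0,0],[0.05,-0.001,0.0065,0.005,0,0,0],[0.05,-0.001,0.007,0.006,0,0,0],[0.05,-0.0014,0.008,0.0055,0,0,0],[0.05,-0.0014,0.008,0.005,0,0,0],[0.05,-0.0015,0.0085,0.004,0,0,0],[0.05,-0.0016,0.009,0.0035,0,0,0],[0.05,-0.0016,0.009,0.0025,0,0,0],[0.05,-0.0016,0.009,0.002,0,0,0]]'
```

```text
time: 12.7
eef_pos: [0.5339, -0.1488, 0.0691]
orientation: [0.64, 0.768, 0.0, 0.001]
contact_force: [-0.4, 0.6, 0.7]
width: 0.0498
time: 13.7
eef_pos: [0.5212, -0.0731, 0.1049]
orientation: [0.64, 0.769, -0.0, 0.002]
contact_force: [-6.6, -7.5, 28.0]
width: 0.05
```

```bash
python3 -m handwheel '[[0.05,-0.0008,0.004,0.004,0,0,0],[0.05,-0.0008,0.004,0.003,0,0,0],[0.05,-0.001,0.005,0.002,0,0,0],[0.05,-0.001,0.005,0.002,0,0,0],[0.05,-0.001,0.006,0.001,0,0,0],[0.05,-0.001,0.006,0,0,0,0],[0.05,-0.001,0.005,0,0,0,0],[0.05,0,0,0,0,0,0],[0.05,0,0,0,0,0,0],[0.05,0,0,0,0,0,0]]'
python3 - <<'E'
from h import *
s=r.read_camera("side")[:,:,::-1];t=r.read_camera("top")[:,:,::-1]
cv2.imwrite("pics/p8.png",np.hstack([crop(t,300,180,4,100,130),crop(s,270,160,4,100,130)]))
E
```

```text
time: 14.7
eef_pos: [0.5138, -0.0374, 0.1136]
orientation: [0.64, 0.768, -0.0, 0.0]
contact_force: [-0.3, 0.5, 0.1]
width: 0.0499
```

View pics/p8.png

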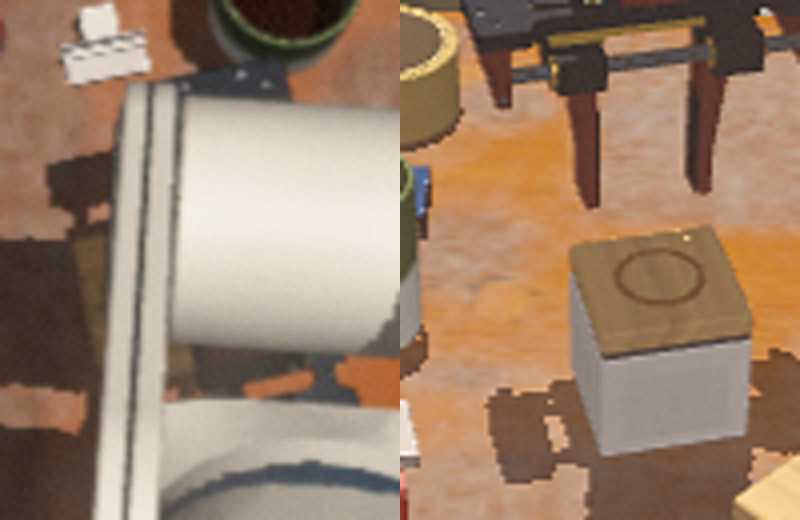

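tin_a now stands lid up: the ring sits near (435,229) in the full side view, and the fingers are clear behind it. I'll retreat upward and away, then check everything.

```bash
python3 -m handwheel '[[0.05,0,0,0.025,0,0,0],[0.05,0,0,0.025,0,0,0],[0.05,0,0,0.025,0,0,0],[0.05,0,0,0.025,0,0,0],[0.05,-0.005,-0.035,0,0,0,0],[0.05,-0.005,-0.035,0,0,0,0],[0.05,-0.005,-0.035,0,0,0,0],[0.05,-0.005,-0.035,0,0,0,0],[0.05,-0.005,-0.035,0,0,0,0],[0.05,-0.005,-0.035,0,0,0,0]]'
python3 -m handwheel '[[0.05,-0.01,-0.03,0,0,0,0],[0.05,-0.01,-0.03,0,0,0,0],[0.05,-0.01,-0.02,0,0,0,0],[0.05,0,0,0,0,0,0],[0.05,0,0,0,0,0,0],[0.05,0,0,0,0,0,0],[0.05,0,0,0,0,0,0],[0.05,0,0,0,0,0,0],[0.05,0,0,0,0,0,0],[0.05,0,0,0,0,0,0]]'
python3 - <<'E'
from h import *
s=r.read_camera("side")[:,:,::-1];t=r.read_camera("top")[:,:,::-1]
t0=cv2.imread("pics/top0.png");s0=cv2.imread("pics/side0.png")
b=np.vstack([np.hstack([t0[140:440,130:530],t[140:440,130:530]]),np.hstack([s0[150:450,200:600],s[150:450,200:600]])])
cv2.imwrite("pics/p9.png",b)
E
```

```text
time: 15.8
eef_pos: [0.4833, -0.2489, 0.2138]
orientation: [0.64, 0.768, 0.0, 0.0]
contact_force: [-0.3, 0.7, -0.5]
width: 0.0504
time: 16.8
eef_pos: [0.454, -0.327, 0.2137]
orientation: [0.64, 0.769, 0.0, -0.0]
contact_force: [0.4, 0.1, 0.4]
width: 0.0504
```

View pics/p9.png

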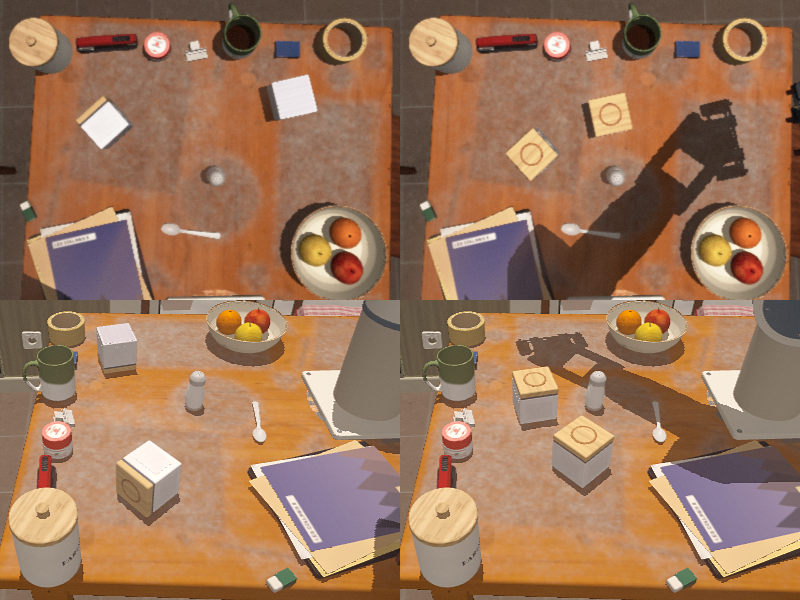

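The before/after tiles show both tins upright with their lid rings up and about 7–8 cm of table between them. The mug, salt shaker, cream pot, tape, matchbox and clip sit at the same pixels as before.

```bash
python3 -c "
from h import *
print(ray('top',340,255,.084),ray('top',262,294,.084));r.job_done()"
```

```text
[0.504  0.0021 0.084 ] [0.4272 0.1675 0.084 ]
the job is handed in; nothing more can be done
```

Both tins now stand on their bases with the wooden lid on top, and I handed the job in at about 17 s of the 51 s allowed. I pushed each over its lower edge with two spread fingertips. tin_b took one quarter turn away from its lid side. tin_a took two quarter turns, both toward +y.

**Last checks:**
- **Tins:** the final top and side pictures show both lid rings facing up. The centres are at about (0.504, 0.002) for tin_a and (0.427, 0.168) for tin_b, about 18 cm apart.
- **Other things:** compared by eye with the starting pictures, the mug, salt shaker, cream pot, tape roll, matchbox and clip have not moved.
- **Robot:** the arm was clear of everything, with the force reading near zero.

**What disagreed:**
- **Finger force:** the highest force I saw was about 30 N at the fingertips, during tin_a's second tip. It was mostly upward and more than I expected. I only saw readings at the end of each call, so brief peaks in between are unknown.
- **Table edges:** the right and left edges measured at y ≈ -0.41 and +0.41, not the stated -0.37 and 0.43. I could not explain this, but both tins are well inside either figure.

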